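# Nest the strainer set and hold its carriage under the spout

## Task

Get the filling station ready: set the medium steel pot into the large one that stands on the carriage, then the small strainer pot into the medium, each let go resting on its collar. Then take the black upright handle and pull the spring-loaded carriage along its rods until the pots are centred under the spout, and finish while still holding the carriage there by the handle. Leave the other things on the bench where they are.

Things in the scene. Friction and masses are not known exactly. Their poses are not given: they have to be found in the camera images.
- station: aluminium base plate, 250 mm along its x, 420 mm along its y, 12 mm thick, fixed to the bench, with two guide rods along its y. Origin: on the bench, right below the centre of the carriage's seat when the carriage is home. The carriage is pulled along the station's +y; its +x points away from the robot. Position and yaw vary.
- carriage (a joint): travel of the sliding carriage in m: 0 = home against its stop, grows as it is pulled along the station's +y, at most 0.17. A spring always pulls it home: about 2.4 N at 0, rising 40 N/m (7 N at 0.12); let go, it runs back.
- seat (a point): centre of the carriage's round seat, on its top face, 26 mm above the bench: where the large pot stands, inside a raised ring 8 mm high and 81 mm inside diameter. Moves with the carriage, its height stays.
- handle (a point): black upright handle of the carriage: a tab 26 mm along the station's x, 14 mm thick along its y (grip across this, from above), 64 mm tall. This point: middle of its top end, 88 mm above the bench, 135 mm from the seat's centre along the station's -x. A steel bar, 12 mm wide, top 32 mm above the bench, joins its foot to the carriage.
- spout_tip (a point): centre of the spout's lower end, 185 mm above the bench, the tube 20 mm across. Pots are centred when the seat is right below it. It stands 100 to 140 mm of carriage travel from the home seat, on the seat's path, differently each time; a dark line on the base plate, across the rods, lies right below it
- spout: fixed stand of the spout, its column 135 mm along +x and 60 mm along +y from the tip, with a funnel-shaped steel hopper 106 mm across, top 315 mm above the bench; from it the tube runs level, 217 mm above the bench, to the spout. Origin: on the base plate, right below the spout tip; axes as the station's
- large: the largest of three plain round steel pots, open, no collar: 76 mm outside, 69 mm inside diameter, 60 mm tall. It stands loose in the carriage's seat. Origin: centre of its underside; z up.
- medium: medium steel pot on the bench: open cylinder 57 mm outside, 50 mm inside diameter, 82 mm tall, with a collar 79 mm across, 4 mm thick, its underside 50 mm up. Above the collar a plain neck 57 mm across, 28 mm tall, to grip. The collar rests on the large pot's rim (underside then 10 mm above the large's). Origin: centre of underside; z up. 0.11 to 0.22 kg
- small: small steel strainer pot on the bench: open cylinder 40 mm outside diameter, 77 mm tall, with a collar 62 mm across, 4 mm thick, its underside 45 mm up. Above the collar a plain neck 40 mm across, 28 mm tall, to grip. The collar rests on the medium pot's rim (underside then 37 mm above the medium's). Origin: centre of underside; z up. 0.07 to 0.14 kg
- mould_a: bystander, leave alone: copper fluted cake mould, 54 mm across, 52 mm tall; origin at its underside
- mould_b: bystander, leave alone: copper fluted cake mould, 54 mm across, 52 mm tall; origin at its underside
- mould_c: bystander, leave alone: copper fluted cake mould, 54 mm across, 52 mm tall; origin at its underside
- jar: bystander, leave alone: amber glass jar with a steel lid, 64 mm across, 110 mm tall; origin at its underside
- spatula: bystander, leave alone: wooden-handled spatula lying flat, 240 mm long; origin at its underside in the middle of its length
- mug: bystander, leave alone: white mug, 80 mm across, 90 mm tall; origin at its underside
Things that resemble listed ones, but are neither listed nor needed, are in the scene too. What is shaped like the large but pink or red is not meant. What is shaped like the medium but green or yellow is not meant.

How it is judged:
By the outcome, as a careful person would: the job done as asked, in the order asked, and still so for the second after the job is handed in, while the arm keeps its last pose, push and grip.
It also fails if it takes over 72 s, if anything falls off the work surface, if the arm or the gripper's body presses on something with over 40 N, if the wrist force passes 120 N, or if a joint passes its speed limit or range.

## Robot

A 6-joint arm with a two-finger parallel gripper is mounted at the origin on the work surface. World frame = base frame: x ahead of the robot, y to its left, z up, the work surface at z = 0. Lengths are in m, angles in rad, forces in N, time in s.
With the tool pointing down it reaches from about 0.35 to 0.775 m from the base axis. Payload 7.3 kg.
Tool frame: the origin (TCP) lies on the centre line of the jaws, within the pads' length; the fingertips stand 11 mm ahead of it and the grasp point (between the pads) lies 8 mm behind it; y points along the fingers, z is the direction in which the jaws open and shut, and the axes are right-handed (so a half turn about y gives the same grasp; the last joint's range is limited). The gripper opens to 92 mm and grips with 3 to 60 N. Pads are 19 mm wide; open, the fingers measure 130 mm over their backs; the gripper's body (75 mm by 190 mm) begins 47 mm behind the grasp point.
Start: joints at [1.087, 0.342, 1.524, -0, 1.275, -0.146], TCP at [0.174, 0.495, 0.208] pointing down, gripper open.
Joint ranges: [-2.53, 2.53], [-0.77, 2.02], [0.04, 2.7], [-1, 4.14], [0.28, 2.66], [-3.11, 3.11]. Speed limits (rad/s): [2.57, 2.57, 3.14, 3.14, 3.14, 3.14].

## Interface

Orientations are given as [roll, pitch, yaw] about the fixed x, y, z axes, in that order (R = Rz(yaw) Ry(pitch) Rx(roll)).
In Python, from cell import robot, cams gives the robot as it stands.
- The arm moves only by the tool apply_moves, never from a script. Its argument "plan" is a list of rows, each a list of 7 numbers: the shift along the tool's x, y, z in m, then the turn, a rotation vector about the tool's x, y, z in degrees, then the gripper command: -1 is fully open, 1 is shut, values between are in proportion. A call has exactly 5 rows; each row is the pose to reach, as a shift and turn from the pose commanded when the call began, along the tool's axes at that moment; what a row does not reach only later rows make up. A row lasts 1/8 s, in which the tool goes at most 62.5 mm and 10.7 degrees, less where a joint would pass 70% of its speed; a pose out of reach is approached as far as the arm can. A call with a gripper value outside its range is refused whole. The fingers move at their own pace and stop on an object; "squeeze" is the grip in N (left out, the last holds). Time passes only in rows, so rows that repeat a pose let the fingers close, or fill a call up. It gives the time, the measured TCP pose, the force and the opening at its end, in the units of the state.
- robot.observe(): the state, without advancing time (a new reading comes with each control period).
- cams.read_camera(name): name is "scene" or "side" or "wrist"; returns the picture (384x512x3 uint8, blue, green, red); there is no depth.
- cams.calibration(name): a dict with "fx", "fy", "cx", "cy" (pixels), "extrinsics" (4x4, takes a point from world to camera coordinates); the wrist camera has in their place "T_tool_cam" (4x4, takes a point from camera to tool coordinates, whose origin is the TCP and whose axes are the tool frame's). Camera axes: x right, y up, looking along -z (the intrinsics and any distortion apply to the point x, -y, -z); pixel columns grow to the right and rows downward; lengths in m; the calibration is good to about 2 mm. A picture is of the moment at which its call begins: read the wrist's pose just before it. calibration takes no time and is no camera call.
- robot.hand_in(): hands the job in, once; it reports no verdict.
The state is a dict: "time": time; "qpos": joint angles; "qvel": joint speeds; "joint_efforts": joint torques, N m; "tool_pos": TCP position; "tool_rot": TCP orientation; "contact_force": force on the tool from outside, world axes, zero at the start; "torque": the same for the moment, N m; "opening": finger opening in m.
Only numpy, scipy, OpenCV 4.12 (cv2) and the standard library are available. Lean on these libraries where they do the work, as an engineer would, in place of code of your own. Each camera call takes 0.05 s, during which the arm holds its last target. There are 200 camera calls.

## Working session

There is one attempt and no reset: what is moved stays moved. The work goes in short steps, Python scripts to look and compute and a tool call to move; the robot and the scene stay as the last step left them, time stands still between calls to the robot, and variables do not carry over. Pictures are saved under pics/ and viewed, about 8 in all and at most 12, crops included, and the job is handed in when it is done.

Besides the shell and the picture viewer there is one more tool, called after "Request:" in YAML: its name, and indented under it one key for each argument. apply_moves: Moves the arm, as the interface text tells. Its arguments: {"type":"object","properties":{"plan":{"type":"array","items":{"type":"array","items":{"type":"number"}}},"squeeze":{"type":"number"}},"required":["plan"]}

```bash
ls; mkdir -p pics
cat > h.py <<'E'
import numpy as np, cv2
from scipy.spatial.transform import Rotation as R
from cell import robot, cams
def snap(name,fn):
    s=robot.observe(); im=np.array(cams.read_camera(name)); cv2.imwrite('pics/'+fn,im); return s,im
def cam(name,s=None):
    c=cams.calibration(name)
    if name=='wrist':
        T=np.eye(4); T[:3,:3]=R.from_euler('xyz',s['tool_rot']).as_matrix(); T[:3,3]=s['tool_pos']
        M=T@np.array(c['T_tool_cam'])
    else: M=np.linalg.inv(np.array(c['extrinsics']))
    return c,M
def ray(name,uv,z,s=None):
    c,M=cam(name,s); out=[]
    K=np.array([[c['fx'],0,c['cx']],[0,c['fy'],c['cy']],[0,0,1.]])
    d=np.array(c.get('distortion',np.zeros(5)),float)
    for p in np.atleast_2d(uv):
        q=cv2.undistortPoints(np.array([[p]],float),K,d)[0,0]
        v=M[:3,:3]@np.array([q[0],-q[1],-1]); o=M[:3,3]
        out.append(o+v*(z-o[2])/v[2])
    return np.array(out)
def proj(name,P,s=None):
    c,M=cam(name,s); q=(np.atleast_2d(P)-M[:3,3])@M[:3,:3]
    return np.c_[c['cx']+c['fx']*q[:,0]/-q[:,2], c['cy']-c['fy']*q[:,1]/-q[:,2]]
E
python3 - <<'E'
from h import *
s,a=snap('scene','s0.png'); _,b=snap('side','d0.png'); _,w=snap('wrist','w0.png')
print(s)
for n in('scene','side','wrist'): print(n,cams.calibration(n))
cv2.imwrite('pics/v1.png',cv2.resize(np.vstack([np.hstack([a,b]),np.hstack([w,w*0])]),(800,600)))
E
```

```text
pics
{'time': 0.0, 'qpos': array([ 1.08701744e+00,  3.42717712e-01,  1.52503952e+00,  3.97668640e-06,
        1.27541615e+00, -1.46045818e-01]), 'qvel': array([ 9.56036338e-04,  1.89910009e-04,  7.39428335e-04, -8.32466432e-05,
       -1.19015348e-03, -4.72728464e-04]), 'joint_efforts': array([ 8.03439689e-04, -4.31249177e+01, -2.44221961e+01,  7.18295923e-02,
        5.57357760e-02, -1.44264586e-04]), 'tool_pos': array([0.17374591, 0.49493661, 0.20733975]), 'tool_rot': array([-1.57235967e+00,  2.33801169e-04, -3.37734410e-01]), 'contact_force': array([-0.89671741, -0.63834544, -0.04481369]), 'torque': array([-0.02951463, -0.0201993 , -0.02259263]), 'opening': 0.0916960829563531}
scene {'fx': 494.64021127154234, 'fy': 494.64021127154234, 'cx': 258.01189707848226, 'cy': 189.0758296911786, 'extrinsics': array([[-0.48324428,  0.87543728, -0.00919474,  0.26384582],
       [-0.56046075, -0.30127375,  0.77143884,  0.17386374],
       [ 0.67257618,  0.37794669,  0.63623704, -2.22354292],
       [ 0.        ,  0.        ,  0.        ,  1.        ]])}
side {'fx': 491.73257192690863, 'fy': 491.73257192690863, 'cx': 258.44774625954744, 'cy': 183.00258632338975, 'extrinsics': array([[ 0.86057722, -0.50910744,  0.01471294, -0.43078051],
       [ 0.25946668,  0.46308515,  0.84748404, -0.24535472],
       [-0.43827377, -0.72550793,  0.53061694, -1.41886153],
       [ 0.        ,  0.        ,  0.        ,  1.        ]])}
wrist {'fx': 309.3561926335667, 'fy': 309.3561926335667, 'cx': 251.12358053731776, 'cy': 190.0095012748875, 'T_tool_cam': array([[-3.48389773e-04, -9.63356865e-01, -2.68222723e-01,
        -7.22987854e-02],
       [-2.95749823e-05,  2.68222750e-01, -9.63356920e-01,
        -1.76629779e-01],
       [ 9.99999939e-01, -3.27691016e-04, -1.21937325e-04,
        -1.19976354e-04],
       [ 0.00000000e+00,  0.00000000e+00,  0.00000000e+00,
         1.00000000e+00]])}
```

View pics/s0.png

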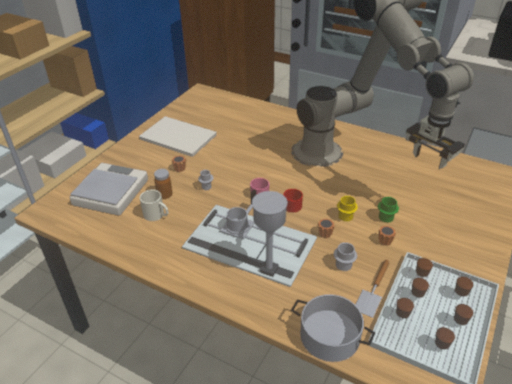

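View pics/d0.png

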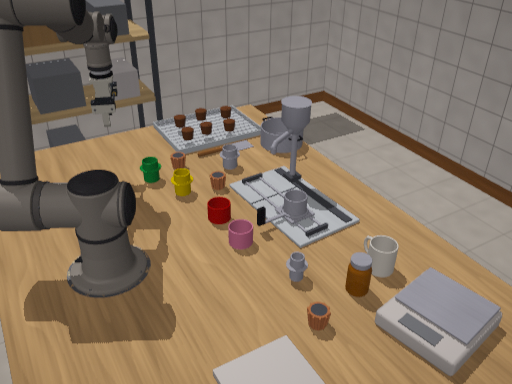

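Scene: large at about (237,218), medium (344,257), small (205,180); side view: large (295,207), handle (261,215), medium (230,157), small (297,265). Next I turn these into positions.

Run:
```python
from h import *
np.set_printoptions(precision=4,suppress=True)
a=cv2.imread('pics/s0.png');b=cv2.imread('pics/d0.png')
print('med',ray('scene',[344,257],.045),ray('side',[230,157],.045))
print('small',ray('scene',[205,180],.04),ray('side',[297,266],.04))
print('large top',ray('scene',[237,214],.086),ray('side',[295,197],.086))
print('handle top',ray('side',[261,209],.088))
print('spout hopper top',ray('scene',[270,202],.315),ray('side',[296,104],.315))
cv2.imwrite('pics/v1.png',np.hstack([cv2.resize(a[150:300,150:350],(400*1,300),interpolation=2),cv2.resize(b[80:290,180:380],(400,420),interpolation=2)[:300]]))
cv2.imwrite('pics/v2.png',np.vstack([cv2.resize(a[160:290,160:370],(800,495)[:2],interpolation=2)]))
cv2.imwrite('pics/v3.png',cv2.resize(b[85:285,170:370],(600,600),interpolation=2))
```

```text
med [[0.5892 0.3549 0.045 ]] [[0.5747 0.3419 0.045 ]]
small [[ 0.4575 -0.2934  0.04  ]] [[ 0.4494 -0.2977  0.04  ]]
large top [[ 0.6138 -0.0478  0.086 ]] [[ 0.6001 -0.0616  0.086 ]]
handle top [[ 0.4681 -0.0679  0.088 ]]
spout hopper top [[0.7332 0.1475 0.315 ]] [[0.7173 0.1267 0.315 ]]
```

View pics/v3.png

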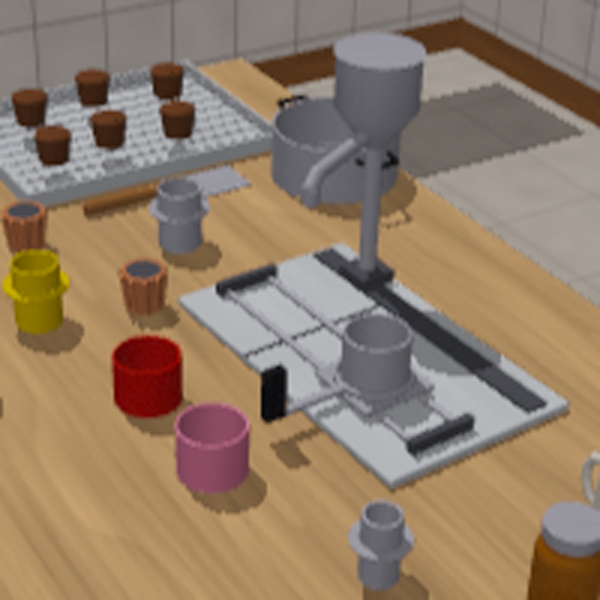

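```bash
cat >> h.py <<'E'
def goto(pos,yaw,s=None):
    s=s or robot.observe(); T=R.from_euler('xyz',s['tool_rot'])
    d=T.inv().apply(np.array(pos)-s['tool_pos'])
    r=(T.inv()*R.from_euler('xyz',[-np.pi/2,0,yaw])).as_rotvec(degrees=True)
    print('shift',d.round(4),'turn',r.round(2))
E
python3 - <<'E'
from h import *
np.set_printoptions(precision=3,suppress=True)
print('moulds',ray('scene',[[326,228],[387,236],[178,164]],.026))
print('red,pink',ray('scene',[[293,200],[260,188]],.03),ray('side',[[219,211],[240,234]],.03))
print('yel,green',ray('scene',[[346,209],[387,210]],.04))
goto([.582,.348,.21],-np.pi/2)
E
```

```text
moulds [[ 0.469  0.241  0.026]
 [ 0.404  0.448  0.026]
 [ 0.406 -0.467  0.026]]
red,pink [[ 0.39   0.069  0.03 ]
 [ 0.386 -0.079  0.03 ]] [[ 0.385  0.06   0.03 ]
 [ 0.386 -0.081  0.03 ]]
yel,green [[0.353 0.271 0.04 ]
 [0.286 0.408 0.04 ]]
shift [ 0.434 -0.003 -0.003] turn [ 0.06 70.64  0.03]
```

Request:
apply_moves:
  plan:
    - [0.058,0,0,0,10,0,-1]
    - [0.116,0,0,0,20,0,-1]
    - [0.174,0,0,0,30,0,-1]
    - [0.232,0,0,0,40,0,-1]
    - [0.29,0,0,0,50,0,-1]

```text
time: 0.78
tool_pos: [0.4492, 0.3983, 0.2078]
tool_rot: [-1.571, 0.0, -1.216]
contact_force: [0.4, 1.4, -0.6]
opening: 0.0916
```

Run:
```python
from h import *
goto([.582,.348,.21],-np.pi/2)
```

```text
shift [ 0.0933 -0.0023  0.1071] turn [ 2.000e-02  2.031e+01 -0.000e+00]
```

Request:
apply_moves:
  plan:
    - [0.035,0,0.04,0,8,0,-1]
    - [0.065,0,0.075,0,16,0,-1]
    - [0.093,-0.002,0.107,0,20.3,0,-1]
    - [0.093,-0.002,0.107,0,20.3,0,-1]
    - [0.093,-0.002,0.107,0,20.3,0,-1]

```text
time: 1.4
tool_pos: [0.5798, 0.3501, 0.2094]
tool_rot: [-1.572, -0.0, -1.564]
contact_force: [-0.3, 0.4, -0.3]
opening: 0.0918
```

Run:
```python
from h import *
s,w=snap('wrist','w1.png'); print(s['tool_pos'],s['tool_rot'],proj('wrist',[[.582,.348,.082],[.582,.348,.0]],s))
```

```text
[0.57980353 0.3500756  0.2093987 ] [-1.57231313e+00 -1.49159544e-04 -1.56411604e+00] [[253.60822865 180.03636865]
 [253.19502708 164.67880359]]
```

View pics/w1.png

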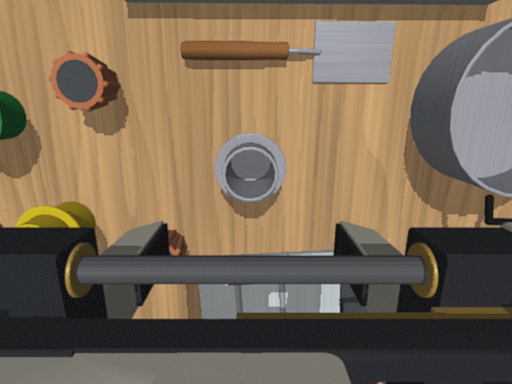

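The medium pot is below: its collar is centred at about (250,167) and its neck top at about (250,172), with nothing within jaw range. Now I fit the collar circle.

```bash
cat >> h.py <<'E'
def graycirc(im,c,rmax,satmax=45):
    hsv=cv2.cvtColor(im,cv2.COLOR_BGR2HSV); m=((hsv[...,1]<satmax)&(hsv[...,2]>70)).astype(np.uint8)
    z=np.zeros_like(m); cv2.circle(z,c,rmax,1,-1); m=cv2.morphologyEx(m*z,cv2.MORPH_CLOSE,np.ones((5,5)))
    cs=cv2.findContours(m,cv2.RETR_EXTERNAL,cv2.CHAIN_APPROX_NONE)[0]
    k=max(cs,key=cv2.contourArea); return cv2.minEnclosingCircle(k),cv2.fitEllipse(cv2.convexHull(k))
E
python3 - <<'E'
from h import *
s=robot.observe(); im=cv2.imread('pics/w1.png')
print(graycirc(im,(250,168),48))
(c,ax,_)=graycirc(im,(250,168),48)[1]
print(ray('wrist',c,.053,s), ray('wrist',[250.5,172],.082,s))
e=np.array(c); print('diam',np.linalg.norm(np.diff(ray('wrist',[e-[ax[0]/2,0],e+[ax[0]/2,0]],.053,s),axis=0)))
E
```

```text
(((249.8871612548828, 167.62057495117188), 35.559940338134766), ((249.876953125, 167.57614135742188), (69.94618225097656, 71.06861877441406), 94.74517822265625))
[[0.57776409 0.35525266 0.053     ]] [[0.57852077 0.35658463 0.082     ]]
diam 0.0766989691197888
```

Request:
apply_moves:
  plan:
    - [-0.005,0.05,-0.002,0,0.4,0,-1]
    - [-0.0055,0.1,-0.002,0,0.4,0,-1]
    - [-0.0055,0.139,-0.002,0,0.4,0,-1]
    - [-0.0055,0.139,-0.002,0,0.4,0,-1]
    - [-0.0055,0.139,-0.002,0,0.4,0,0.3]
  squeeze: 25

```text
time: 2.08
tool_pos: [0.579, 0.3565, 0.0733]
tool_rot: [-1.568, 0.001, -1.571]
contact_force: [-0.3, -0.2, 1.3]
opening: 0.0863
```

Request:
apply_moves:
  plan:
    - [0,0,0,0,0,0,1]
    - [0,0,0,0,0,0,1]
    - [0,0,0,0,0,0,1]
    - [0,0,0,0,0,0,1]
    - [0,0,0,0,0,0,1]
  squeeze: 25

```text
time: 2.7
tool_pos: [0.5785, 0.3554, 0.071]
tool_rot: [-1.571, 0.0, -1.572]
contact_force: [-0.0, -0.5, -0.6]
opening: 0.0362
```

Run:
```python
from h import *
s,w=snap('wrist','w2.png'); print(s['tool_pos'],s['opening'])
_,b=snap('side','d2.png'); _,a=snap('scene','s2.png')
cv2.imwrite('pics/v4.png',np.vstack([cv2.resize(w,(600,300)),np.hstack([cv2.resize(b[60:210,130:280],(300,300)),cv2.resize(a[180:330,270:420],(300,300))])]))
```

```text
[0.57847354 0.3553889  0.07100427] 0.03623113334901683
```

View pics/v4.png

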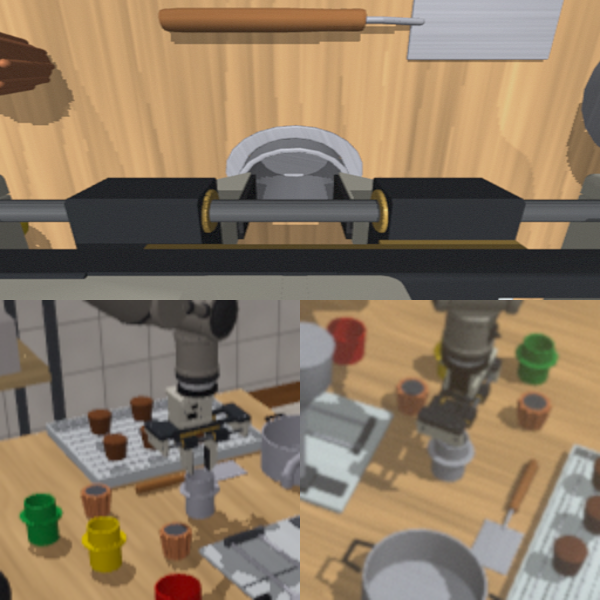

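Run:
```python
from h import *
s=robot.observe(); im=cv2.imread('pics/w2.png'); p=s['tool_pos']
print('tip proj',proj('wrist',[p-[0,0,.011],p+[.018,0,-.011],p+[-.018,0,-.011]],s).round())
t=np.linspace(0,2*np.pi,60)
for y in (p[1],p[1]+.02,p[1]+.03):
  for z,r in((.052,.0395),(.082,.0285)):
    q=proj('wrist',np.c_[p[0]+r*np.cos(t),y+r*np.sin(t),0*t+z],s); print(y,z,q.min(0).round(),q.max(0).round())
cv2.imwrite('pics/v5.png',cv2.resize(im[140:230,160:340],(800,400),interpolation=2))
```

```text
tip proj [[251. 220.]
 [279. 220.]
 [224. 220.]]
0.3554135833439901 0.052 [192. 157.] [310. 268.]
0.3554135833439901 0.082 [202. 186.] [301. 277.]
0.3754135833439901 0.052 [191. 125.] [312. 242.]
0.3754135833439901 0.082 [201. 150.] [302. 247.]
0.3854135833439901 0.052 [190. 108.] [313. 228.]
0.3854135833439901 0.082 [200. 131.] [303. 231.]
```

View pics/v5.png

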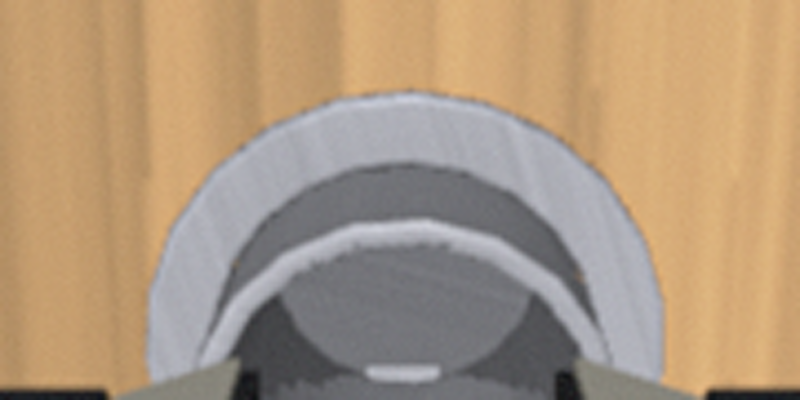

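Run:
```python
from h import *
s=robot.observe(); b=cv2.imread('pics/d2.png');a=cv2.imread('pics/s2.png'); p=s['tool_pos']
for n,im in(('side',b),('scene',a)):
  for dx in(-.018,.018):
    q=proj(n,[p+[dx,0,-.011],p+[dx,0,.03]],s); print(n,q.round(1))
u=b[120:200,195:265];v=a[220:290,310:380]
cv2.imwrite('pics/v6.png',np.hstack([cv2.resize(u,(400,457),interpolation=2),cv2.resize(v,(400,457),interpolation=2)]))
```

```text
side [[225.  153. ]
 [224.8 143.5]]
side [[233.3 150.8]
 [233.2 141.4]]
scene [[347.7 248.5]
 [349.  239.9]]
scene [[343.8 255.4]
 [345.1 246.8]]
```

View pics/v6.png

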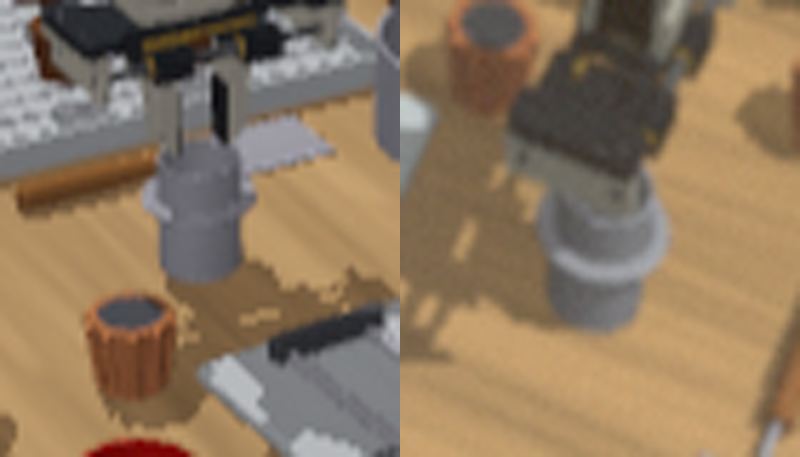

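Odd: the opening reads 36 mm, and the fingers sit inside or above the rim rather than around it. I re-read the state.

Run:
```python
from h import *
s=robot.observe(); print(s)
```

```text
{'time': 2.85, 'qpos': array([4.38148228e-01, 7.41467104e-01, 1.22278316e+00, 5.75566244e-05,
       1.17741901e+00, 4.39151318e-01]), 'qvel': array([ 2.73539428e-03,  2.29556251e-04, -8.95945895e-05,  1.22907327e-04,
        2.02125765e-03,  8.33928238e-04]), 'joint_efforts': array([-4.27432533e-03, -6.09291744e+01, -2.33224601e+01,  8.24063318e-02,
        1.86361644e-04,  5.18509898e-05]), 'tool_pos': array([0.57846833, 0.35541358, 0.07095235]), 'tool_rot': array([-1.57088828e+00,  1.55356780e-05, -1.57182148e+00]), 'contact_force': array([-0.12615388,  0.20060605, -0.57606029]), 'torque': array([-0.06368452,  0.02092667, -0.02261996]), 'opening': 0.024306209410452872}
```

The fingers are still closing (24 mm), so they are above the rim and the tips stand higher than assumed. I lift, part-open, then feel downward for the collar.

Request:
apply_moves:
  plan:
    - [0,-0.03,0,0,0,0,1]
    - [0,-0.03,0,0,0,0,-0.5]
    - [0,-0.03,0,0,0,0,-0.5]
    - [0,-0.03,0,0,0,0,-0.5]
    - [0,-0.03,0,0,0,0,-0.5]

```text
time: 3.48
tool_pos: [0.5781, 0.3553, 0.1002]
tool_rot: [-1.572, -0.001, -1.572]
contact_force: [-0.2, -0.8, -0.7]
opening: 0.0497
```

Run:
```python
from h import *
s,w=snap('wrist','w3.png'); _,b=snap('side','d3.png'); print(s['tool_pos'],s['opening'])
p=s['tool_pos']; o=s['opening']/2
pts=np.array([p+[d,0,h] for d in(-o,o) for h in(-.011,.03)])
for q in proj('side',pts): cv2.circle(b,tuple(int(round(x)) for x in q),1,(0,0,255),-1)
qs=proj('wrist',pts,s)
for q in qs: cv2.circle(w,tuple(int(round(x)) for x in q),2,(0,0,255),-1)
cv2.imwrite('pics/v7.png',np.vstack([cv2.resize(w[130:300,100:400],(600,340)),cv2.resize(b[95:185,180:330],(433*1,260),interpolation=2).copy() if 0 else cv2.resize(b[105:182,170:348],(600,260),interpolation=2)]))
```

```text
[0.57813693 0.35527633 0.10016829] 0.04974102088693465
```

View pics/v7.png

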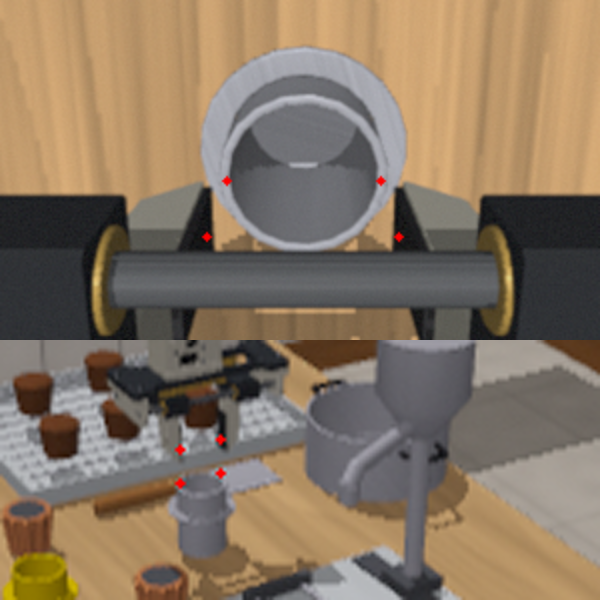

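The fingertips are visibly about 26–30 mm above the reported TCP (stated: 11 mm ahead of it), so I take tip z = TCP z + 0.026. Pot alignment is good. Descending gradually with a force check.

Request:
apply_moves:
  plan:
    - [0,0,0,0,0,0,-0.6]
    - [0,0,0,0,0,0,-0.6]
    - [0,0.02,0,0,0,0,-0.6]
    - [0,0.04,0,0,0,0,-0.6]
    - [0,0.055,0,0,0,0,-0.6]

```text
time: 4.2
tool_pos: [0.5783, 0.3553, 0.0451]
tool_rot: [-1.571, -0.0, -1.572]
contact_force: [-0.1, -0.7, 0.6]
opening: 0.0736
```

Request:
apply_moves:
  plan:
    - [0,0.003,0,0,0,0,-0.6]
    - [0,0.006,0,0,0,0,-0.6]
    - [0,0.009,0,0,0,0,-0.6]
    - [0,0.011,0,0,0,0,-0.6]
    - [0,0.011,0,0,0,0,-0.6]

```text
time: 4.82
tool_pos: [0.5787, 0.3556, 0.0356]
tool_rot: [-1.57, 0.0, -1.572]
contact_force: [-0.6, 0.3, 4.0]
opening: 0.0736
```

A 4 N touch on the collar at TCP z 0.0356 means the tip sits about 18.5 mm above the reported TCP. Back off 2.5 mm and grip.

Request:
apply_moves:
  plan:
    - [0,-0.004,0,0,0,0,-0.6]
    - [0,-0.004,0,0,0,0,1]
    - [0,-0.004,0,0,0,0,1]
    - [0,-0.004,0,0,0,0,1]
    - [0,-0.004,0,0,0,0,1]
  squeeze: 25

```text
time: 5.45
tool_pos: [0.5784, 0.3555, 0.039]
tool_rot: [-1.571, 0.0, -1.572]
contact_force: [-0.1, -0.3, -0.0]
opening: 0.0574
```

Request:
apply_moves:
  plan:
    - [0,0,0,0,0,0,1]
    - [0,-0.03,0,0,0,0,1]
    - [0,-0.08,0,0,0,0,1]
    - [0,-0.13,0,0,0,0,1]
    - [0,-0.13,0,0,0,0,1]

```text
time: 6.08
tool_pos: [0.5807, 0.3565, 0.1741]
tool_rot: [-1.562, 0.004, -1.572]
contact_force: [0.1, -0.1, -1.5]
opening: 0.0572
```

Request:
apply_moves:
  plan:
    - [0.03,-0.02,-0.032,0,0,0,1]
    - [0.065,-0.04,-0.065,0,0,0,1]
    - [0.11,-0.06,-0.1,0,0,0,1]
    - [0.15,-0.075,-0.13,0,0,0,1]
    - [0.2,-0.078,-0.13,0,0,0,1]

```text
time: 6.7
tool_pos: [0.4462, 0.1549, 0.247]
tool_rot: [-1.571, 0.0, -1.57]
contact_force: [1.5, -0.6, -1.7]
opening: 0.0568
```

Request:
apply_moves:
  plan:
    - [0.06,0,0,0,0,0,1]
    - [0.12,0,0,0,0,0,1]
    - [0.18,0,0,0,0,0,1]
    - [0.24,0,0,0,0,0,1]
    - [0.285,0,0,0,0,0,1]

```text
time: 7.32
tool_pos: [0.447, -0.1316, 0.2456]
tool_rot: [-1.573, 0.001, -1.573]
contact_force: [0.6, 0.9, -1.2]
opening: 0.0572
```

Request:
apply_moves:
  plan:
    - [0,0,0,0,0,0,1]
    - [0,0,0,0,0,0,1]
    - [0,0,0,0,0,0,1]
    - [0,0,0,0,0,0,1]
    - [0,0,0,0,0,0,1]

```text
time: 7.95
tool_pos: [0.4481, -0.1288, 0.2471]
tool_rot: [-1.571, 0.0, -1.571]
contact_force: [0.6, -0.0, -1.7]
opening: 0.0572
```

Run:
```python
from h import *
import json
s,w=snap('wrist','w4.png'); print(s['tool_pos'],s['tool_rot'],s['opening'])
json.dump({k:np.array(s[k]).tolist() for k in('tool_pos','tool_rot')},open('w4.json','w'))
```

```text
[ 0.44812143 -0.12879952  0.24710243] [-1.57051549e+00  2.47137519e-05 -1.57053998e+00] 0.057229284992390675
```

View pics/w4.png

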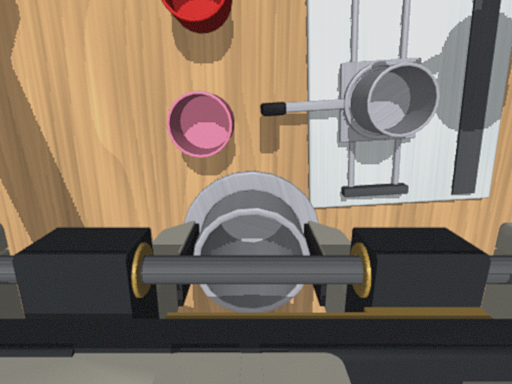

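Wrist view (9th viewed): large rim centred near (401,100), handle top (273,108), station plate edges (308,0)–(313,207)–(490,197), spout not in view. Now measuring.

Run:
```python
from h import *
import json
np.set_printoptions(precision=4,suppress=True)
s=json.load(open('w4.json')); im=cv2.imread('pics/w4.png'); g=cv2.cvtColor(im,cv2.COLOR_BGR2GRAY)
crop=cv2.resize(g[40:170,320:470],None,fx=3,fy=3,interpolation=cv2.INTER_CUBIC)
h=cv2.HoughCircles(crop,cv2.HOUGH_GRADIENT,1,15,param1=80,param2=20,minRadius=90,maxRadius=125)
for x,y,r in h[0][:6]:
    c=np.array([x/3+320,y/3+40]); rr=r/3
    D=np.linalg.norm(np.diff(ray('wrist',[c-[rr,0],c+[rr,0]],.086,s),axis=0)); print(c,rr,ray('wrist',c,.086,s),D)
# handle: black blob
blk=(im.max(2)<45).astype(np.uint8); z=np.zeros_like(blk); z[85:130,245:300]=1
cs=cv2.findContours(blk*z,0,1)[0]; k=max(cs,key=cv2.contourArea); print('handle',cv2.boundingRect(k),ray('wrist',[[272,108.5]],.088,s))
E1=ray('wrist',[[308,5],[313,207],[490,197]],.012,s); print(E1)
d=E1[1]-E1[0]; print('yaw left edge',np.degrees(np.arctan2(-d[0],d[1]))+0, 'bottom',np.degrees(np.arctan2(*(E1[2]-E1[1])[1::-1])))
```

```text
[396.8333  94.8333] 39.266666 [[ 0.6001 -0.0475  0.086 ]] 0.08200946935604554
[381.1667 102.1667] 37.8 [[ 0.5846 -0.0549  0.086 ]] 0.07942566942014731
[376.8333  97.1667] 33.366665 [[ 0.5795 -0.0498  0.086 ]] 0.06981837422940672
[407.8333 103.5   ] 40.366665 [[ 0.6128 -0.0562  0.086 ]] 0.08491941169420085
[404.1667  98.1667] 34.100002 [[ 0.6082 -0.0508  0.086 ]] 0.07141750331345331
[400.8333 104.5   ] 33.733334 [[ 0.6056 -0.0572  0.086 ]] 0.07102279012776883
handle (261, 103, 24, 13) [[ 0.4699 -0.0613  0.088 ]]
[[ 0.5153  0.0562  0.012 ]
 [ 0.5349 -0.196   0.012 ]
 [ 0.7803 -0.1812  0.012 ]]
yaw left edge -175.55618472299884 bottom 3.4448419354358752
```

Seat at about (0.606,−0.053), station yaw about +4°; the handle +135 mm and the rim circles agree to ~4 mm, well inside the 6 mm fit. Moving over and lowering.

Request:
apply_moves:
  plan:
    - [-0.025,0,0.053,0,-4,0,1]
    - [-0.05,0,0.105,0,-4,0,1]
    - [-0.076,0,0.158,0,-4,0,1]
    - [-0.076,0,0.158,0,-4,0,1]
    - [-0.076,0.05,0.158,0,-4,0,1]

```text
time: 8.62
tool_pos: [0.6087, -0.0536, 0.1997]
tool_rot: [-1.563, -0.003, -1.501]
contact_force: [0.1, -0.4, -2.5]
opening: 0.057
```

Request:
apply_moves:
  plan:
    - [0,0.03,0,0,0,0,1]
    - [0,0.06,0,0,0,0,1]
    - [0,0.06,0,0,0,0,1]
    - [0,0.06,0,0,0,0,1]
    - [0,0.06,0,0,0,0,1]

```text
time: 9.25
tool_pos: [0.6069, -0.0539, 0.1389]
tool_rot: [-1.568, -0.001, -1.502]
contact_force: [-0.0, -1.2, -2.4]
opening: 0.0575
```

Run:
```python
from h import *
goto([.606,-.053,.085],-1.501)
s,b=snap('side','d5.png'); _,w=snap('wrist','w5.png')
cv2.imwrite('pics/v8.png',np.hstack([cv2.resize(w[60:320,130:390],(500,500)),cv2.resize(b[140:260,235:305],(292,500))]))
```

```text
shift [-0.001   0.0539 -0.001 ] turn [-0.18 -0.06  0.05]
```

View pics/v8.png

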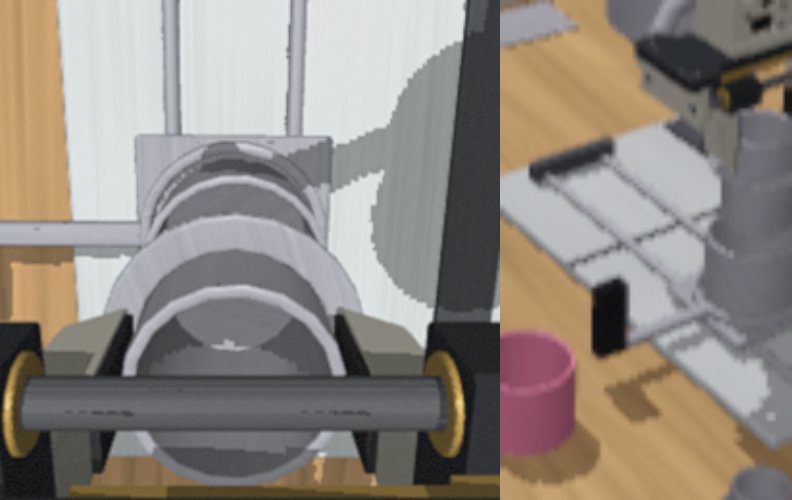

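Picture 10: the medium is centred left-right over the large, whose rim's far edge is at about pixel (253,134). Check its y.

Run:
```python
from h import *
s=robot.observe(); P=ray('wrist',[[253,134],[130+142*.52,60+215*.52],[130+328*.52,60+215*.52]],.086,s); print(P)
n=np.array([-np.sin(.07),np.cos(.07)]); print('centre from far edge',P[0,:2]-.038*n, s['tool_pos'])
```

```text
[[ 0.60446812 -0.0029143   0.086     ]
 [ 0.5694107  -0.03362936  0.086     ]
 [ 0.64234403 -0.02861004  0.086     ]]
centre from far edge [ 0.60712594 -0.04082123] [ 0.60665433 -0.05374041  0.13833489]
```

The outer arc is the seat ring: at z 0.034 it gives y ≈ −0.052. The bright inner arc is the large's rim, about −0.056. The present position (−0.054) fits, so I lower.

Request:
apply_moves:
  plan:
    - [0.001,0.015,-0.001,0,0,0,1]
    - [0.001,0.03,-0.001,0,0,0,1]
    - [0.001,0.04,-0.001,0,0,0,1]
    - [0.001,0.05,-0.001,0,0,0,1]
    - [0.001,0.056,-0.001,0,0,0,1]

```text
time: 9.98
tool_pos: [0.605, -0.0546, 0.0801]
tool_rot: [-1.572, 0.0, -1.502]
contact_force: [0.7, -0.5, -1.3]
opening: 0.0572
```

Request:
apply_moves:
  plan:
    - [0,0.002,0,0,0,0,1]
    - [0,0.004,0,0,0,0,1]
    - [0,0.006,0,0,0,0,1]
    - [0,0.007,0,0,0,0,1]
    - [0,0.007,0,0,0,0,1]

```text
time: 10.6
tool_pos: [0.6054, -0.0547, 0.0749]
tool_rot: [-1.57, -0.0, -1.502]
contact_force: [-3.0, -0.0, 5.1]
opening: 0.0575
```

Contact at TCP z 0.075, exactly the seated height. Release and lift.

Request:
apply_moves:
  plan:
    - [0,0,0,0,0,0,-0.6]
    - [0,0,0,0,0,0,-0.6]
    - [0,-0.001,0,0,0,0,-0.6]
    - [0,-0.003,0,0,0,0,-0.6]
    - [0,-0.01,0,0,0,0,-0.6]

```text
time: 11.22
tool_pos: [0.6049, -0.0546, 0.0839]
tool_rot: [-1.572, 0.0, -1.502]
contact_force: [0.1, -0.1, 0.4]
opening: 0.0737
```

Request:
apply_moves:
  plan:
    - [0,-0.05,0,0,0,0,-0.6]
    - [0,-0.1,0,0,0,0,-0.6]
    - [0.02,-0.15,-0.02,0,0,0,-0.6]
    - [0.06,-0.16,-0.05,0,0,0,-0.6]
    - [0.1,-0.16,-0.09,0,0,0,-0.6]

```text
time: 11.85
tool_pos: [0.5223, -0.1617, 0.2459]
tool_rot: [-1.567, -0.002, -1.501]
contact_force: [-0.0, -0.8, -0.6]
opening: 0.0736
```

Run:
```python
from h import *
goto([.452,-.297,.21],-1.501)
```

```text
shift [ 0.1299  0.0359 -0.0797] turn [-0.2   0.03  0.12]
```

Request:
apply_moves:
  plan:
    - [0.045,0.01,-0.027,0,0,0,-0.6]
    - [0.09,0.02,-0.054,0,0,0,-0.6]
    - [0.13,0.036,-0.08,0,0,0,-0.6]
    - [0.13,0.036,-0.08,0,0,0,-0.6]
    - [0.13,0.036,-0.08,0,0,0,-0.6]

```text
time: 12.48
tool_pos: [0.4517, -0.2956, 0.2086]
tool_rot: [-1.57, -0.0, -1.502]
contact_force: [-0.2, -0.6, 0.3]
opening: 0.0737
```

Run:
```python
from h import *
import json
s,w=snap('wrist','w6.png'); print(s['tool_pos'],s['tool_rot'])
json.dump({k:np.array(s[k]).tolist() for k in('tool_pos','tool_rot')},open('w6.json','w'))
q=proj('wrist',[[.453,-.296,.047]],s)[0]; print(q)
for r in (32,40,48):
    c=graycirc(w,tuple(int(x) for x in q),r); e=np.array(c[1][0]); a=c[1][1]; print(r,c,ray('wrist',e,.047,s),np.linalg.norm(np.diff(ray('wrist',[e-[a[0]/2,0],e+[a[0]/2,0]],.047,s),axis=0)))
```

```text
[ 0.45169346 -0.2955705   0.20857189] [-1.56997196e+00 -3.00933880e-05 -1.50239511e+00]
[252.26662701 171.42922101]
32 (((247.703125, 171.4296875), 27.52947425842285), ((247.68630981445312, 171.18423461914062), (53.798118591308594, 54.97459030151367), 96.41139221191406)) [[ 0.44788145 -0.29607161  0.047     ]] 0.06003154978920651
40 (((247.703125, 171.4296875), 27.52947425842285), ((247.68630981445312, 171.18423461914062), (53.798118591308594, 54.97459030151367), 96.41139221191406)) [[ 0.44788145 -0.29607161  0.047     ]] 0.06003154978920651
48 (((247.703125, 171.4296875), 27.52947425842285), ((247.68630981445312, 171.18423461914062), (53.798118591308594, 54.97459030151367), 96.41139221191406)) [[ 0.44788145 -0.29607161  0.047     ]] 0.06003154978920651
```

Request:
apply_moves:
  plan:
    - [0,0.05,-0.004,0,0,0,-0.6]
    - [0,0.1,-0.004,0,0,0,-0.6]
    - [0,0.15,-0.004,0,0,0,-0.6]
    - [0,0.172,-0.004,0,0,0,-0.6]
    - [0,0.174,-0.004,0,0,0,-0.6]

```text
time: 13.15
tool_pos: [0.4476, -0.2944, 0.0331]
tool_rot: [-1.572, 0.002, -1.5]
contact_force: [-0.6, -0.6, 0.3]
opening: 0.0733
```

Request:
apply_moves:
  plan:
    - [0,0,0,0,0,0,1]
    - [0,0,0,0,0,0,1]
    - [0,0,0,0,0,0,1]
    - [0,0,0,0,0,0,1]
    - [0,0,0,0,0,0,1]
  squeeze: 20

```text
time: 13.78
tool_pos: [0.4478, -0.2964, 0.0346]
tool_rot: [-1.57, -0.001, -1.502]
contact_force: [0.4, 0.1, 4.4]
opening: 0.0397
```

Request:
apply_moves:
  plan:
    - [0,-0.03,0,0,0,0,1]
    - [0,-0.08,0,0,0,0,1]
    - [0,-0.135,0,0,0,0,1]
    - [0,-0.18,0,0,0,0,1]
    - [0,-0.205,0,0,0,0,1]

```text
time: 14.4
tool_pos: [0.4477, -0.2964, 0.2414]
tool_rot: [-1.569, -0.002, -1.502]
contact_force: [0.9, 0.3, -0.8]
opening: 0.0402
```

Request:
apply_moves:
  plan:
    - [-0.04,0,0.03,0,0,0,1]
    - [-0.085,0,0.064,0,0,0,1]
    - [-0.13,0,0.098,0,0,0,1]
    - [-0.175,0,0.132,0,0,0,1]
    - [-0.215,0,0.162,0,0,0,1]

```text
time: 15.02
tool_pos: [0.5948, -0.0686, 0.2385]
tool_rot: [-1.572, 0.0, -1.502]
contact_force: [1.0, -0.9, -1.4]
opening: 0.0399
```

Request:
apply_moves:
  plan:
    - [0,0,0,0,0,0,1]
    - [0,0,0,0,0,0,1]
    - [0,0,0,0,0,0,1]
    - [0,0,0,0,0,0,1]
    - [0,0,0,0,0,0,1]

```text
time: 15.65
tool_pos: [0.594, -0.0712, 0.2392]
tool_rot: [-1.571, -0.0, -1.503]
contact_force: [0.4, 0.3, -1.3]
opening: 0.0398
```

Run:
```python
from h import *
s,w=snap('wrist','w7.png'); goto([.605,-.0546,.17],-1.501); print(s['opening'])
p=np.array([.605,-.0546]); t=np.linspace(0,2*np.pi,100)
im=w.copy()
for z,r in((.118,.0285),(.09,.0395)):
    q=proj('wrist',np.c_[p[0]+r*np.cos(t),p[1]+r*np.sin(t),0*t+z],s).astype(np.float32); print(q.min(0),q.max(0))
    cv2.polylines(im,[q.round().astype(np.int32)],True,(0,0,255))
cv2.imwrite('pics/v9.png',np.hstack([w[60:300,130:390],im[60:300,130:390]]))
```

```text
shift [-0.0156  0.0691  0.012 ] turn [-0.01 -0.1  -0.  ]
0.03983576240005451
[234.4359  134.21727] [292.83154 191.82643]
[225.44044  120.837036] [299.7621  194.47961]
```

View pics/v9.png

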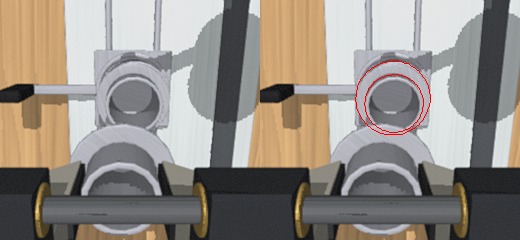

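The medium sits as predicted: drawn circles match within ~2 px (11 pictures viewed). Insert the small.

Request:
apply_moves:
  plan:
    - [-0.015,0,0.012,0,0,0,1]
    - [-0.015,0.03,0.012,0,0,0,1]
    - [-0.015,0.075,0.012,0,0,0,1]
    - [-0.015,0.1,0.012,0,0,0,1]
    - [-0.015,0.123,0.012,0,0,0,1]

```text
time: 16.32
tool_pos: [0.6056, -0.0534, 0.1147]
tool_rot: [-1.571, 0.001, -1.501]
contact_force: [0.5, 0.3, -1.7]
opening: 0.0399
```

Request:
apply_moves:
  plan:
    - [0,0.002,0,0,0,0,1]
    - [0,0.004,0,0,0,0,1]
    - [0,0.007,0,0,0,0,1]
    - [0,0.01,0,0,0,0,1]
    - [0,0.01,0,0,0,0,1]

```text
time: 16.95
tool_pos: [0.6058, -0.0547, 0.1075]
tool_rot: [-1.568, -0.0, -1.502]
contact_force: [-0.4, 1.3, 4.7]
opening: 0.0397
```

Seated at exactly the expected height. Release, lift, and head for the handle.

Request:
apply_moves:
  plan:
    - [0,0,0,0,0,0,-0.3]
    - [0,0,0,0,0,0,-0.3]
    - [0,-0.001,0,0,0,0,-0.3]
    - [0,-0.003,0,0,0,0,-0.3]
    - [0,-0.01,0,0,0,0,-0.3]

```text
time: 17.58
tool_pos: [0.6049, -0.0546, 0.116]
tool_rot: [-1.572, 0.0, -1.502]
contact_force: [0.3, 0.8, -0.7]
opening: 0.0599
```

Request:
apply_moves:
  plan:
    - [0,-0.05,0,0,0,0,-0.3]
    - [0,-0.1,0,0,0,0,-0.3]
    - [0,-0.14,-0.04,0,0,0,-0.3]
    - [0,-0.14,-0.09,0,-10,0,-0.3]
    - [0,-0.14,-0.14,0,-20,0,-0.3]

```text
time: 18.2
tool_pos: [0.4642, -0.0644, 0.257]
tool_rot: [-1.569, -0.001, -1.147]
contact_force: [0.2, -0.4, -0.2]
opening: 0.0596
```

Request:
apply_moves:
  plan:
    - [0,0,0,0,-10,0,-0.3]
    - [0,0,0,0,-20,0,-0.3]
    - [0,0,0,0,-30,0,-0.3]
    - [0,0,0,0,-40,0,-0.3]
    - [0,0,0,0,-50,0,-0.3]

```text
time: 18.82
tool_pos: [0.4655, -0.0643, 0.2566]
tool_rot: [-1.571, -0.001, -0.274]
contact_force: [-0.3, -0.5, -0.3]
opening: 0.06
```

Run:
```python
from h import *
goto([.4715,-.062,.2],.07)
```

```text
shift [0.0051 0.0566 0.0038] turn [ 1.000e-02 -1.973e+01  5.000e-02]
```

Run:
```python
from h import *
w=cv2.imread('pics/w7.png'); g=cv2.cvtColor(w,cv2.COLOR_BGR2GRAY)
for c in (210,225,255,270,300,315): print(c,g[0:100:2,c])
b=cv2.imread('pics/d0.png'); 
cv2.imwrite('pics/v10.png',np.hstack([cv2.resize(w[0:130,190:350],(400,325)),cv2.resize(b[165:245,225:360],(400,325),interpolation=2)]))
```

```text
210 [229 230 229 229 229 228 229 229 228 229 229 228 228 229 228 228 230 231
 217  91  85 194 232 230 229 229 230 229 228 228 227 228 228 230 228 229
 228 228 228 228 230 229 228 229 229 228 228 229 230 228]
225 [228 229 229 228 229 229 229 229 228 229 228 229 229 230 229 229 229 229
 226  91  93 156 233 228 230 230 230 230 229 229 229 229 228 229 228 228
 229 230 229 230 229 229 229 229 229 230 229 229 228 229]
255 [228 229 230 229 228 229 229 229 228 228 229 230 229 229 229 229 229 231
 226  93  93 137 235 230 228 229 228 229 228 230 229 229 229 229 228 230
 228 229 229 229 229 228 229 227 228 229 228 228 228 229]
270 [ 68  71 225 229 229 229 229 228 228 229 228 229 229 228 228 229 228 230
 235  98  87 192 230 228 229 229 229 229 229 230 230 229 230 230 229 229
 228 229 228 229 231 229 229 229 228 229 230 228 229 228]
300 [229 228 229 229 229 229 230 229 229 228 228 228 228 229 229 229 229 228
 235 116  88 191 230 230 229 228 230 229 229 228 229 228 228 230 229 229
 230 229 230 229 228 229 229 229 229 228 230 229 230 229]
315 [230 229 229 229 229 230 228 229 229 229 228 228 230 228 229 228 228 228
 235 115  89 126 234 229 229 229 230 229 228 229 229 229 228 229 228 229
 228 230 228 229 229 230 231 229 228 229 230 229 229 229]
```

Request:
apply_moves:
  plan:
    - [0.005,0,0.004,0,-10,0,-0.3]
    - [0.005,0,0.004,0,-19.7,0,-0.3]
    - [0.005,0,0.004,0,-19.7,0,-0.3]
    - [0.005,0,0.004,0,-19.7,0,-0.3]
    - [0.005,0,0.004,0,-19.7,0,-0.3]

```text
time: 19.45
tool_pos: [0.4714, -0.0618, 0.2561]
tool_rot: [-1.571, -0.0, 0.062]
contact_force: [0.5, 0.4, -0.3]
opening: 0.0597
```

Run:
```python
from h import *
import json
s,w=snap('wrist','w8.png'); print(s['tool_pos'],s['tool_rot'])
q=proj('wrist',[[.4715,-.062,.088]],s)[0]; print(q)
m=(w.max(2)<60).astype(np.uint8)
n,l,st,ce=cv2.connectedComponentsWithStats(m)
for i in range(1,n):
    if st[i,4]>60: print(st[i],ce[i],ray('wrist',ce[i],.088,s))
```

```text
[ 0.47137075 -0.06183886  0.25614583] [-1.57077444e+00 -2.19027372e-04  6.17708414e-02]
[250.99544319 170.02059219]
[246 152  11  29 281] [251.29893238 165.98220641] [[ 0.46682431 -0.06194597  0.088     ]]
[ 139  223  373   89 9477] [402.01129049 265.53951672] [[0.58054243 0.13259482 0.088     ]]
[    0   228   512   156 33571] [218.75398409 319.78359298] [[ 0.67380676 -0.09175833  0.088     ]]
[262 281  75  25 289] [316.77854671 289.52249135] [[0.62087469 0.03103338 0.088     ]]
```

Run:
```python
from h import *
s={'tool_pos':np.array([.594,-.0712,.2392]),'tool_rot':np.array([-1.571,0,-1.503])}
P=ray('wrist',[[210,39.3],[255,39.8],[315,40]],.012,s); print(P.round(4))
d=P[2]-P[0]; print('yaw',np.arctan2(d[1],d[0]))
y=np.array([-np.sin(.068),np.cos(.068)])
for n,c in(('pots',[.6055,-.0546]),('handle',[.4700,-.062])): print(n,(P[1,:2]-c)@y)
w=cv2.imread('pics/w7.png').astype(float)
# seat ring check: carriage plate corners in w7 crop ~ x 94..172(+130), top 51(+60)
print(ray('wrist',[[224,111],[303,111]],.026,s).round(4))
```

```text
[[0.535  0.0717 0.012 ]
 [0.5886 0.0748 0.012 ]
 [0.6601 0.0794 0.012 ]]
yaw 0.0620062453955052
pots 0.13023607200627896
handle 0.12841206907896793
[[ 0.5565 -0.0097  0.026 ]
 [ 0.6528 -0.0031  0.026 ]]
```

Travel needed ≈ 0.129 m (pots and handle agree to 2 mm, within 100–140). Descend on the handle and grip.

Request:
apply_moves:
  plan:
    - [-0.001,0.055,0,0,0,0,-0.3]
    - [-0.001,0.11,0,0,0,0,-0.3]
    - [-0.001,0.165,0,0,0,0,-0.3]
    - [-0.001,0.21,0,0,0,0,-0.3]
    - [-0.001,0.223,0,0,0,0,-0.3]

```text
time: 20.12
tool_pos: [0.4688, -0.0614, 0.0309]
tool_rot: [-1.569, 0.004, 0.063]
contact_force: [0.3, 0.8, -0.4]
opening: 0.0598
```

Request:
apply_moves:
  plan:
    - [0,0,0,0,0,0,1]
    - [0,0,0,0,0,0,1]
    - [0,0,0,0,0,0,1]
    - [0,0,0,0,0,0,1]
    - [0,0,0,0,0,0,1]
  squeeze: 45

```text
time: 20.75
tool_pos: [0.4706, -0.0619, 0.0334]
tool_rot: [-1.571, -0.001, 0.064]
contact_force: [1.3, 7.2, 1.8]
opening: 0.0142
```

Request:
apply_moves:
  plan:
    - [0,0,0,0,0,0,1]
    - [0,0,0,0,0,0,1]
    - [0,0,0,0,0,0,1]
    - [0,0,0,0,0,0,1]
    - [0,0,0,0,0,0,1]

```text
time: 21.38
tool_pos: [0.4706, -0.0616, 0.0334]
tool_rot: [-1.571, -0.001, 0.064]
contact_force: [-0.8, 3.8, 4.8]
opening: 0.0136
```

Request:
apply_moves:
  plan:
    - [0,0,0.003,0,0,0,1]
    - [0,0,0.009,0,0,0,1]
    - [0,0,0.017,0,0,0,1]
    - [0,0,0.025,0,0,0,1]
    - [0,0,0.033,0,0,0,1]

```text
time: 22.0
tool_pos: [0.4686, -0.0295, 0.0334]
tool_rot: [-1.572, -0.001, 0.064]
contact_force: [-1.6, -4.6, 5.3]
opening: 0.0137
```

Request:
apply_moves:
  plan:
    - [0,0,0.008,0,0,0,1]
    - [0,0,0.016,0,0,0,1]
    - [0,0,0.024,0,0,0,1]
    - [0,0,0.032,0,0,0,1]
    - [0,0,0.04,0,0,0,1]

```text
time: 22.62
tool_pos: [0.4661, 0.0102, 0.0334]
tool_rot: [-1.572, -0.001, 0.064]
contact_force: [-0.8, -6.2, 4.5]
opening: 0.0135
```

Request:
apply_moves:
  plan:
    - [0,0,0.008,0,0,0,1]
    - [0,0,0.016,0,0,0,1]
    - [0,0,0.024,0,0,0,1]
    - [0,0,0.032,0,0,0,1]
    - [0,0,0.039,0,0,0,1]

```text
time: 23.25
tool_pos: [0.4638, 0.049, 0.0334]
tool_rot: [-1.572, -0.001, 0.064]
contact_force: [-0.8, -8.3, 4.7]
opening: 0.0135
```

Request:
apply_moves:
  plan:
    - [0,0,0.005,0,0,0,1]
    - [0,0,0.009,0,0,0,1]
    - [0,0,0.012,0,0,0,1]
    - [0,0,0.014,0,0,0,1]
    - [0,0,0.015,0,0,0,1]

```text
time: 23.88
tool_pos: [0.4628, 0.0637, 0.0334]
tool_rot: [-1.573, -0.001, 0.064]
contact_force: [-0.4, -8.9, 5.6]
opening: 0.014
```

Run:
```python
from h import *
s,a=snap('scene','s9.png'); _,b=snap('side','d9.png'); _,w=snap('wrist','w9.png'); print(s['tool_pos'],s['contact_force'],s['opening'])
cv2.imwrite('pics/v11.png',np.hstack([cv2.resize(b[85:235,200:350],(400,400),interpolation=2),cv2.resize(a[165:300,200:335],(400,400),interpolation=2)]))
```

```text
[0.46282525 0.06369866 0.03339638] [-0.3967224  -8.86171037  5.59761923] 0.01404273481328638
```

View pics/v11.png

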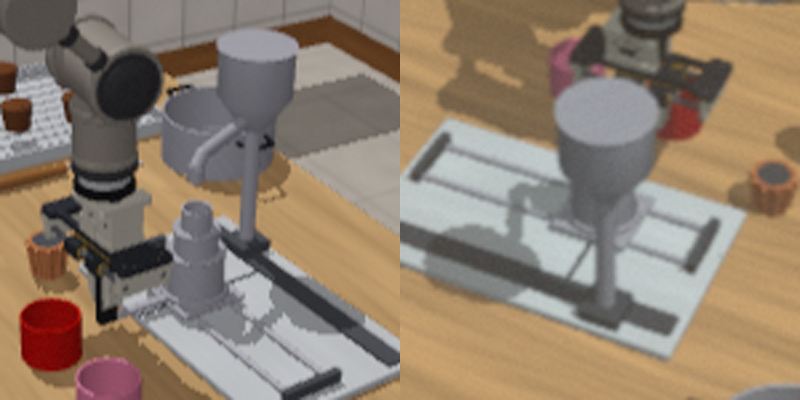

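The stack is intact and appears right under the spout. The pull so far is ~126 mm; I check the alignment in numbers.

Run:
```python
from h import *
b=cv2.imread('pics/d9.png'); g=cv2.cvtColor(b,cv2.COLOR_BGR2GRAY)
# vertical line in side image under the spout; compare with pots' midlines
y=np.array([-np.sin(.065),np.cos(.065)]); x=np.array([np.cos(.065),np.sin(.065)])
for n in ('side',):
  p=np.array([.5970,.0735])
  print(proj(n,[np.r_[p,.185],np.r_[p,.150],np.r_[p,.10]]), proj(n,[np.r_[p+.01*y,.185],np.r_[p+.01*x,.185]])-proj(n,[np.r_[p,.185]]))
for r in range(146,200,2): print(r,g[r,255:300])
```

```text
[[272.96415858 152.82886064]
 [272.64811555 161.98477931]
 [272.20874093 174.71367325]] [[-1.74963217 -1.20514114]
 [ 2.43207837 -0.77714198]]
146 [153 152 151 151 151 151 138 115  99 101 104 106 105 106 108 117 137 152
 149 132 112  97 101 110 111 110 109 108 108 108 107 105 104 104 103 102
 105 110 111 106  99  93  82  89  86]
148 [161 157 155 151 154 152 151 150 140 135 103 104 107 107 107 107 115 114
 122 117 106  91 110 108 110 111 110 108 107 106 107 107 105 103 102 101
 103 109 110 106  98  92  90  89  92]
150 [169 167 164 160 156 154 153 153 153 153 152 129 103 110 128 107 106 111
 108 103  94  90 109 108 109 108 107 109 107 106 104 105 104 102 101  99
 104 110 110 104  97  91 101 103 101]
152 [170 170 170 168 167 164 158 155 154 154 154 153 154 151 132 102 108 111
 109 102  96  93 101 104 103 104 103 105 107 106 102 100 100 101 107 106
 105 111 110 104  97  94 110 108 104]
154 [160 164 166 168 169 168 167 164 159 157 156 155 156 156 156 155 148 132
 105 102  99  99  99 100  99  98  95  97 101 103 104 103 103 101 104 106
 106 111 109 103  96  91 106 109 109]
156 [153 157 159 
[... 3418 characters left out ...]
8 110 110 111 112 112 110
 108 106 105 104 102  99  96  94  90  85  81 104 111 170 169 181 193 193
 193 193 193 193 193 192 192 192 191]
194 [130 109 142 158 160 133 156 146 115 103 106 108 110 111 110 110 109 111
 109 107 105 102 100  99  96  94  90  84  92 104  92 142 142 162 172 184
 179 192 193 193 193 193 192 191 191]
196 [145 139 145 148 159 163 157 133 142 143 143 129 107 109 111 109 108 108
 108 107 106 102  98  97  96 103 103 103  97  94 103 106 110 114 140 129
 140 194 193 193 192 191 192 193 192]
198 [162 149 144 132 113 104  83 106 135 102 108 128 115 114 111 110 110 110
 108 110 107 106 109 107 105  98  97 105  96 102 106 101  96 108 113 134
 170 192 192 192 193 192 191 191 191]
```

Run:
```python
from h import *
w=cv2.imread('pics/w7.png'); g=cv2.cvtColor(w,cv2.COLOR_BGR2GRAY)
for c in(205,212,219): print(c,g[138:166,c])
print('pots col',g[100:200,262])
print('row165',g[165,215:310])
s={'tool_pos':np.array([.594,-.0712,.2392]),'tool_rot':np.array([-1.571,0,-1.503])}
L=ray('wrist',[[255,39.8]],.012,s)[0]; y=np.array([-np.sin(.065),np.cos(.065)])
for r in(144,146,148,150,152,154,156): print(r,(L-ray('wrist',[[212,r]],.032,s)[0])[:2]@y)
```

```text
205 [229 229 230 231 232 233 199 161 184 191 190 189 187 185 184 167 144 157
 156 157 154 155 207 231 230 229 227 228]
212 [229 229 229 229 230 231 200 168 191 191 190 189 187 186 186 168 142 147
 154 154 153 150 152 205 231 228 226 226]
219 [228 228 228 228 230 231 203 172 188 189 188 188 186 184 186 170 135 138
 154 153 149 153 204 231 229 228 228 226]
pots col [227 227 226 227 227 227 227 228 229 220 196 172 131 119 129 122 104 110
 116  88  79 151 200 201 194 190 187 182 183 186 184 184 177 137  98 113
 116 183 215 189 145 111 122 122 124 123 123 123 123 123 120 124 124 120
 121 124 124 123 121 125 119 118 121 123 124 120 125 120 122 120 124 160
 189 173 131 114 117 117 120 119 119 115 117 116 123 143 182 199 186 182
 186 184 184 184 182 185 184 183 183 184]
row165 [229 226 227 228 226 226 226 230 230 216 169 169 170 184 182 182 184 184
 184 175 174 186 180 148  77  62  71  69  72  81  99 120 124 123 123 121
 121 121 121 122 123 121 122 126 121 125 125 120 123 123 126 123 121 122
 120 122 121 121 120 121 123 122 113  97  87  84  87  89  86  89  86  89
  84  84 133 181 185 170 165 184 189 187 185 170 194 229 224 221 226 229
 228 228 226 226 228]
144 0.12165403265484974
146 0.12412406026388542
148 0.12660265638127827
150 0.1290898656706398
152 0.13158573310653568
154 0.1340903039771966
156 0.1366036238872577
```

The bar, seen in the same picture as the line, gives 0.1277 m; the handle gives 0.1284. About 0.1258 is done, so pull 2.5 mm more.

Request:
apply_moves:
  plan:
    - [0,0,0.001,0,0,0,1]
    - [0,0,0.002,0,0,0,1]
    - [0,0,0.0025,0,0,0,1]
    - [0,0,0.0025,0,0,0,1]
    - [0,0,0.0025,0,0,0,1]

```text
time: 24.65
tool_pos: [0.4627, 0.0662, 0.0334]
tool_rot: [-1.572, -0.001, 0.064]
contact_force: [-0.1, -7.5, 5.1]
opening: 0.0138
```

Run:
```python
from h import *
s,w=snap('wrist','w10.png'); _,b=snap('side','d10.png'); _,a=snap('scene','s10.png')
print(s['time'],s['tool_pos'],s['contact_force'],s['opening'])
y=np.array([-np.sin(.065),np.cos(.065)]); print('travel',(s['tool_pos'][:2]-[.4706,-.0618])@y)
# dark line vs carriage in scene image: line pixels expected
g=cv2.cvtColor(b,cv2.COLOR_BGR2GRAY); r=g[168,255:290]; print(r)
print(robot.hand_in())
```

```text
24.65 [0.46265502 0.0661559  0.03338386] [-0.09230384 -7.51963076  5.08641515] 0.013813242435698956
travel 0.12820174616165386
[152 150 149 150 151 150 148 146 147 158 162 160 123 104 107 110 110 109
 109 106 103  97  94  93 144 164 166 161 186 186 186 190 169 165 148]
the job is handed in; nothing more can be done
None
```

I set the medium pot into the large one and the small strainer pot into the medium, each let go at its seated height. Then I pulled the carriage by its handle about 128 mm and handed in at 24.7 s, still gripping it there.

**Last checks**
- **Seating:** contact came at the height expected for a seated pot, within 1 mm, for both. The picture after the pull showed the stack upright under the spout; I viewed none after the last 2.5 mm correction.
- **Grip:** the opening was 13.8 mm on the 14 mm handle. The pull read about 7.5 N, which matches the spring.
- **Bystanders:** I never touched the other things and saw none out of place, but I did not check each one at the end.

**Disagreements**
- **Fingertip height:** the fingertips turned out about 30 mm higher relative to the reported tool point than stated. The first grasp closed on air above the medium pot. I found the offset by lightly touching its collar and corrected for it from then on.
- **Centring:** the estimates of the travel needed differed. The bar gave 127.7 mm, the handle 128.4 mm and the pots' own position about 130 to 132 mm. I went with the first two, so the pots may be about 2 to 4 mm off centre. The side camera was too coarse to settle it.

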